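# Blow the stop clean, then hold a bone handle blank against it for pinning

## Robot

A 6-joint arm with a two-finger parallel gripper is mounted at the origin on the work surface. World frame = base frame: x ahead of the robot, y to its left, z up, the work surface at z = 0. Lengths are in mm, angles in rad, forces in N, time in s.
With the tool pointing down it reaches from about 275 to 825 mm from the base axis. Payload 4.9 kg.
Tool frame: the origin (TCP) lies at the very end of the fingers, on their centre line; the grasp point (between the pads) lies 19 mm behind it; z points along the fingers, y is the line along which they close (so a half turn about z gives the same grasp; the last joint's range is limited). The gripper opens to 85 mm and grips with 20 to 120 N. Pads are 22 mm wide; open, the fingers measure 114 mm over their backs; the gripper's body (76 mm by 85 mm) begins 54 mm behind the grasp point. The pads swing forward as they close: fully open they stand 13 mm farther back than shut.
Start: joints at [1.198, 0.326, -0.193, 1.052, 0, 1.437], TCP at [130.088, 534.411, 231.281] pointing down, gripper open.
Joint ranges: [-2.65, 2.65], [-0.97, 1.79], [-1.3, 1.35], [-1.93, 2.1], [-1.47, 1.37], [-3.14, 3.14]. Speed limits (rad/s): [2.57, 2.57, 3.14, 3.14, 3.14, 3.14].

## Interface

Orientations are given as [roll, pitch, yaw] about the fixed x, y, z axes, in that order (R = Rz(yaw) Ry(pitch) Rx(roll)).
In Python, from bench import bot, solve_ik, imaging gives the robot as it stands. Calls block until the motion is done:
- bot.move_ptp(position, orientation): joint-space move of the TCP to a pose.
- bot.movel(position, rot=None, max_speed=150, threshold=None): straight line of the TCP; rot=None keeps the orientation; max_speed is the mean speed in mm/s. With threshold (N) it stops when the force on the tool has changed by that much, and returns True; else False.
- bot.move_j(angles): joint-space move.
- bot.grip(opening, effort=None): opening from 0.0 (shut) to 1.0 (fully open); effort is the grip in N (None keeps the last); returns when the fingers have stopped.
- bot.dwell(seconds).
- solve_ik(position, orientation): joint angles nearest the present ones, or None.
- bot.get_state(): the state.
- imaging.capture(name): name is "scene" or "top" or "wrist"; returns the picture (480x640x3 uint8, blue, green, red); there is no depth.
- imaging.camera_model(name): a dict with "K" (3x3 intrinsics, pixels), "position" and "rotation" of the camera in the world. Camera axes: x right, y up, looking along -z (the intrinsics and any distortion apply to the point x, -y, -z); pixel columns grow to the right and rows downward; lengths in mm; the calibration is good to about 2 mm. The wrist camera is an equidistant fisheye: a pixel r from the principal point sees the ray r / f radians off the axis. A picture is of the moment at which its call begins: read the wrist's pose just before it. camera_model takes no time and is no camera call; for the wrist camera it gives the pose at the moment of the call.
A pose or a line that the arm cannot do raises bot.IKError and nothing moves.
- bot.sign_off(): hands the job in; it is judged then, once.
The state is a dict: "t": time; "qpos": joint angles; "joint_velocities": joint speeds; "effort": joint torques, N m; "tcp_pos": TCP position; "orientation": TCP orientation; "contact_force": force on the tool from outside, world axes, zero at the start; "wrist_torque": the same for the moment, N m; "opening": opening from 0.0 (shut) to 1.0 (fully open); "gripper_force": force on a finger pad.
Only numpy, scipy, OpenCV 4.12 (cv2) and the standard library are available. Lean on these libraries where they do the work, as an engineer would, in place of code of your own. Each camera call takes 0.05 s, during which the arm holds its last target. There are 200 camera calls.

## Task

Clean the red spring stop of the pinning fixture with a full squeeze of the air gun's trigger, and let the trigger spring back. Then lay the bone handle blank flat on the fixture's bed, plain sawn end square against the middle of the red stop plate, and without ramming it push it along the bed with a steady force of about 10 N; leave the bone tube, the horse carving and the jar where they are. Finish while still holding it pressed there, as a third hand for the carver who will drive in the pin.

Things in the scene. Friction and masses are not known exactly. Their poses are not given: they have to be found in the camera images.
- fixture: Fixed aluminium fixture. Bed: flat plate 230 mm long (own x -120 to +110 mm), 120 mm wide (y), top 20 mm above the bench. Origin: on the bench, on the bed's centre line. Own x points along the bed to the red stop plate that stands across it; two black lines at y = +-18 mm mark the blank's lane. Behind the stop (x 87 to 103 mm) two blue posts, 66 mm high, carry its guide pins.
- stop_plate: Spring stop: red upright plate across the bed, 80 mm wide (y), 8 mm thick, top 43 mm above the bed; black spot at its middle. Origin: middle of its front face, at bed height; moves with it. Own x = fixture's x, the push direction. Face at rest at the fixture's x = 50 mm. Slides back 25 mm at most: gives from 4 N, then 0.5 N per mm (10 N at 12 mm back; hard end at 25 mm, 16.5 N).
- air_gun: Fixed blue air gun lying on its side in a bench stand, mid-plane 55 mm above the bench. Origin: on the bench under the barrel. Barrel (30 mm thick) along own y, nozzle to -y, at the stop. Grip (28 mm thick in y, 28 mm high) runs from the barrel along -x to x = -125 mm, centred on y = +20 mm. Foot 12 mm high, x -40 to +60, y +-50 mm. Nothing stands above the gun.
- gun_grip (a point): Point on the centre line of the air gun's grip, beside the trigger pad: x = -72, y = +20 mm, 55 mm above the bench in the gun's frame; axes as the gun's.
- trigger_pad (a point): Where to press: middle of the front face of the orange trigger bar (66 mm long, 8 mm thick, 20 mm high), 52 mm from its hinge; axes turn with it. The bar lies beside the grip on the nozzle side (gun's -y), parallel to it at rest, the pad at the gun's y = -22 mm. Pinch grip and bar from above along the gun's y: 56 mm over both at rest, 41 mm fully squeezed.
- trigger (a joint): Trigger angle: 0 released, 0.30 rad fully squeezed (towards the grip). It springs back by itself; fully squeezed it takes about 7 N at the pad.
- blank: Loose bone-coloured handle blank, about 120 g, lying flat: square shank 80 mm long, 34 wide, 24 high (own x -25 to +55 mm), four darker lines across its top, and a turned pommel 23 mm thick at the other end (x -25 to -55 mm). Origin: underside, mid-length. Own x points to the plain sawn end, z up. Take it from above across the 34 mm. Starts right (-y) of the fixture.
- blank_butt (a point): Centre of the blank's plain sawn end face, 55 mm along own x from its origin, 12 mm above its underside; axes as the blank's.
- bone_tube: Bystander, loose: ivory bone tube standing upright, 42 mm across, 75 mm high; origin under its centre.
- horse: Bystander, loose: horse-head carving on a 60 x 40 mm plinth, 112 mm high; origin under the plinth's centre.
- oil_jar: Bystander, loose: jar, 60 mm across, 75 mm high; origin under its centre.

How it is judged:
By the outcome, as a careful person would: the job done as asked, in the order asked, and still so for the second after the job is handed in, while the arm keeps its last pose, push and grip.
It also fails if it takes over 51 s, if anything falls off the work surface, if the arm or the gripper's body presses on something with over 40 N, if the wrist force passes 120 N, or if a joint passes its speed limit or range.

## Working session

There is one attempt and no reset: what is moved stays moved. The work goes in short steps, each a Python script; the robot and the scene stay as the last script left them, time stands still between calls to the robot, and variables do not carry over. Pictures are saved under pics/ and viewed, at most 10 in all, crops included, and the job is handed in when it is done.

```bash
ls; mkdir -p pics
python3 - <<'E'
from bench import bot, imaging
import cv2
for n in("scene","top"):
    im=imaging.capture(n); cv2.imwrite(f"pics/{n}0.png",im); m=imaging.camera_model(n); print(n,m)
s=bot.get_state(); print(s)
E
```

```text
pics
scene {'K': array([[597.82155727,   0.        , 328.22065307],
       [  0.        , 597.82155727, 241.23855734],
       [  0.        ,   0.        ,   1.        ]]), 'position': array([1417.08248676, -342.82145048,  733.51131236]), 'rotation': array([ 1.00383678, -0.01043066,  1.16802323])}
top {'K': array([[540.63320616,   0.        , 321.02709255],
       [  0.        , 540.63320616, 235.65396212],
       [  0.        ,   0.        ,   1.        ]]), 'position': array([ 366.7628988 ,   46.96775293, 1347.3461408 ]), 'rotation': array([ 0.0844756 ,  0.010878  , -1.56454556])}
{'t': 0.1, 'qpos': array([ 1.19777845e+00,  3.26830176e-01, -1.93455795e-01,  1.05202189e+00,
        9.37166681e-06,  1.43657736e+00]), 'joint_velocities': array([-4.43950227e-04, -9.84470242e-04,  2.35036222e-03,  7.00949506e-05,
       -4.48902066e-04, -9.32293588e-04]), 'effort': array([-7.80808523e-05, -4.44240546e+01,  2.63038194e+01,  7.86055491e-03,
       -2.05190981e-04, -1.94896523e-05]), 'tcp_pos': array([129.90292035, 533.91309152, 230.6123684 ]), 'orientation': array([-3.14009597e+00, -2.11555601e-04,  2.90279358e+00]), 'contact_force': array([ 0.38030093, -0.73240873,  0.72429439]), 'wrist_torque': array([-0.03589595, -0.02143604, -0.01472132]), 'gripper_force': 0.0, 'opening': 0.998629740141755}
```

View pics/top0.png

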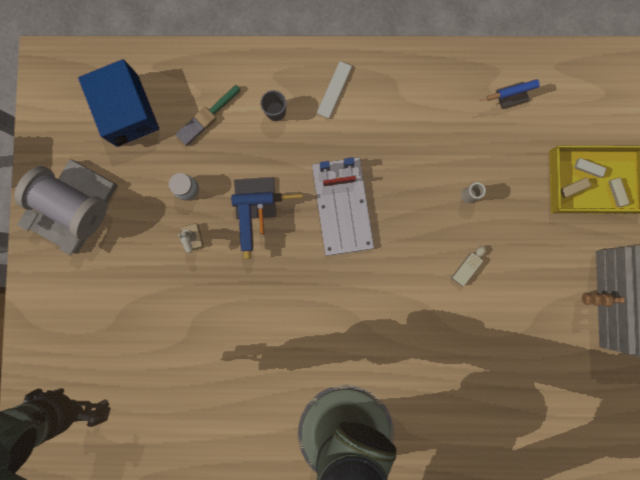

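View pics/scene0.png

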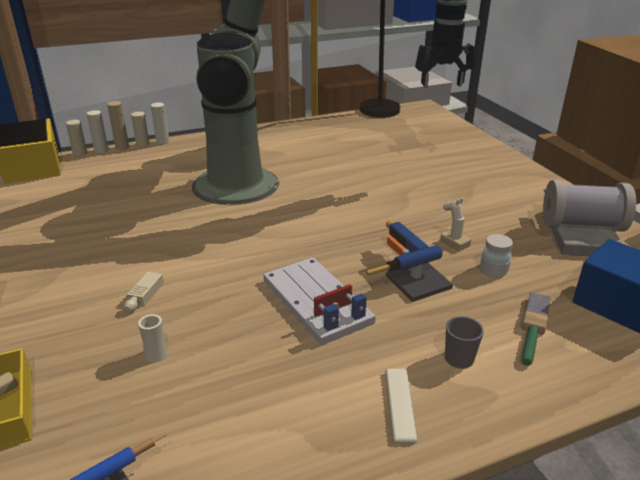

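The top view shows the fixture bed (313–374, 158–254) with the red stop at (339,181). The gun's grip is at (245,230), with the orange trigger at (261,219). The blank is at (468,267), with its pommel at upper right (483,250). The scene view shows the same layout.

```bash
cat > h.py <<'E'
from bench import bot, solve_ik, imaging
import cv2, numpy as np
from scipy.spatial.transform import Rotation as Ro
def ray(m,uv,fish=False):
    K=np.array(m["K"]); x=(uv[0]-K[0,2])/K[0,0]; y=(uv[1]-K[1,2])/K[1,1]
    if fish:
        r=np.hypot(x,y)+1e-12; s=np.sin(r)/r; d=np.array([x*s,-y*s,-np.cos(r)])
    else: d=np.array([x,-y,-1.])
    return Ro.from_euler("xyz",m["rotation"]).apply(d)
def onz(m,uv,z,fish=False):
    d=ray(m,uv,fish); p=np.array(m["position"]); return (p+d*(z-p[2])/d[2])[:2]
def proj(m,P,fish=True):
    q=Ro.from_euler("xyz",m["rotation"]).inv().apply(np.array(P)-m["position"]); v=np.array([q[0],-q[1]])/1.
    K=np.array(m["K"]); rr=np.hypot(*v); 
    if fish: v=v/(rr+1e-12)*np.arctan2(rr,-q[2])
    else: v=v/-q[2]
    return v*K[0,0]+K[:2,2]
def hsv(im,lo,hi): return cv2.inRange(cv2.cvtColor(im,cv2.COLOR_BGR2HSV),np.array(lo),np.array(hi))
def big(mask,roi=None,n=1):
    if roi:
        k=np.zeros_like(mask); x0,y0,x1,y1=roi; k[y0:y1,x0:x1]=255; mask=mask&k
    cs,_=cv2.findContours(mask,cv2.RETR_EXTERNAL,cv2.CHAIN_APPROX_NONE)
    return sorted(cs,key=cv2.contourArea)[::-1][:n]
def rect(m,c,z,fish=False):  # min-area rectangle of a contour cast onto height z: centre, long axis angle, sizes
    P=np.array([onz(m,p,z,fish) for p in c.reshape(-1,2)],np.float32)
    b=cv2.boxPoints(cv2.minAreaRect(P)); e=b[1]-b[0]; f=b[2]-b[1]
    if np.hypot(*f)>np.hypot(*e): e,f=f,e
    return b.mean(0),np.arctan2(e[1],e[0]),np.hypot(*e),np.hypot(*f)
E
cat > m1.py <<'E'
from h import *
im=cv2.imread("pics/top0.png"); m=imaging.camera_model("top")
print("px at", [im[y,x].tolist() for x,y in((330,230),(465,270),(262,220),(245,235),(340,182))])
print("bed",rect(m,big(hsv(im,(100,5,110),(179,60,255)),(305,150,385,262))[0],20))
print("red",rect(m,big(hsv(im,(0,150,60),(7,255,255)),(305,150,385,262))[0],63))
print("orange",rect(m,big(hsv(im,(5,170,120),(15,255,255)),(230,180,280,262))[0],65))
blue=hsv(im,(105,100,40),(125,255,255))
print("grip",rect(m,big(blue,(225,210,280,262))[0],69)); print("barrel",rect(m,big(blue,(225,180,290,207))[0],70))
bl=hsv(im,(18,10,120),(40,75,255)); c=big(bl,(445,235,500,295))[0]; print("blank",rect(m,c,24),cv2.contourArea(c))
E
python3 m1.py
```

```text
px at [[151, 149, 155], [133, 155, 159], [35, 71, 124], [104, 68, 54], [38, 41, 62]]
bed (array([554.1315  ,  10.187347], dtype=float32), np.float32(0.15298012), np.float32(228.52728), np.float32(116.075584))
red (array([610.9526  ,  19.222984], dtype=float32), np.float32(-1.4747964), np.float32(72.935814), np.float32(7.713004))
orange (array([508.62543, 205.81854], dtype=float32), np.float32(0.08681994), np.float32(55.516354), np.float32(6.813658))
grip (array([488.85056, 243.79156], dtype=float32), np.float32(0.051764604), np.float32(94.273834), np.float32(24.257956))
barrel (array([560.0543 , 226.85886], dtype=float32), np.float32(-1.5182955), np.float32(96.0758), np.float32(29.251486))
blank (array([ 408.9029 , -302.90488], dtype=float32), np.float32(-0.6865706), np.float32(108.4462), np.float32(36.69917)) 518.5
```

Run:
```python
from h import *
bot.move_ptp([488.5,237.3,190],[np.pi,0,0.052+np.pi])
m=imaging.camera_model("wrist"); im=imaging.capture("wrist"); cv2.imwrite("pics/w1.png",im)
np.save("w1.npy",m,allow_pickle=True); print(m); s=bot.get_state(); print(s["t"],s["tcp_pos"],s["orientation"],s["contact_force"])
for P in([488.2,243.8,69],[508.6,205.8,65],[611,19,63]): print(proj(m,P))
```

```text
{'K': array([[371.64829954,   0.        , 319.55091937],
       [  0.        , 371.64829954, 244.37819818],
       [  0.        ,   0.        ,   1.        ]]), 'position': array([416.75475552, 233.64524881, 332.52565924]), 'rotation': array([-2.83275871e-01, -1.12947238e-03,  1.62381378e+00])}
1.8583 [488.06011049 238.15740141 190.10276521] [ 3.14131796e+00  1.90460384e-06 -3.08820551e+00] [-0.24497316 -0.4778968   0.4483537 ]
[327.79049128 238.06605909]
[276.32196661 259.95268778]
[ 91.4147319  345.85739921]
```

View pics/w1.png

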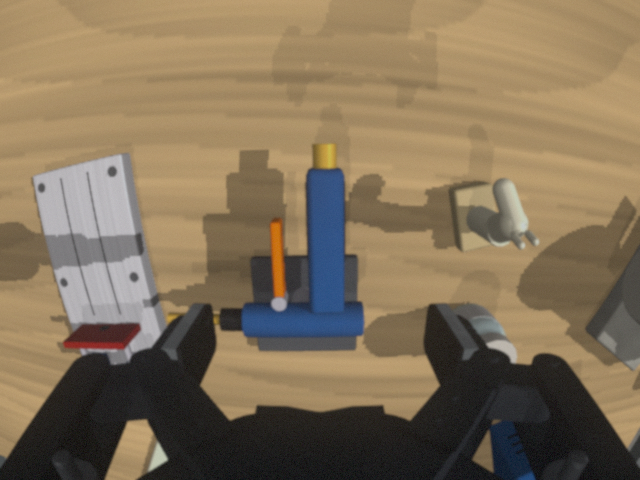

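The wrist view shows the grip centred at (327,238), the trigger bar at (277,260) and the fixture at left, all matching the top-view predictions within about a pixel. I'll refine with this picture, then squeeze.

Run:
```python
from h import *
m=np.load("w1.npy",allow_pickle=True).item(); im=cv2.imread("pics/w1.png")
g=rect(m,big(hsv(im,(105,100,40),(125,255,255)),(295,175,360,296))[0],69,True); o=rect(m,big(hsv(im,(5,170,120),(15,255,255)),(260,200,300,295))[0],65,True)
print("grip",g,"orange",o)
print("bed",rect(m,big(hsv(im,(100,5,90),(179,60,255)),(25,140,170,325))[0],20,True))
yaw=0.052; n=np.array([-np.sin(yaw),np.cos(yaw)]); a=np.array([np.cos(yaw),np.sin(yaw)])
# lateral coordinate: mean of grip (+20) and bar (-18); target gun y=13.5
lat=(n@g[0]-20+n@o[0]+18)/2+13.5; al=a@np.array([488.2,243.8])
c=a*al+n*lat; print("target",c)
th=yaw+np.pi
bot.movel([c[0],c[1],100],[np.pi,0,th]); print(bot.movel([c[0],c[1],33],threshold=15,max_speed=100))
bot.grip(0.0,20); s=bot.get_state(); print(s["t"],s["tcp_pos"],s["opening"],s["gripper_force"],s["contact_force"])
bot.dwell(0.5); s=bot.get_state(); print(s["opening"],s["gripper_force"],s["contact_force"],s["wrist_torque"])
cv2.imwrite("pics/w2.png",imaging.capture("wrist")); cv2.imwrite("pics/t2.png",cv2.resize(imaging.capture("top")[160:280,200:360],None,fx=4,fy=4))
```

```text
grip (array([487.91992, 242.83368], dtype=float32), np.float32(0.059498407), np.float32(92.23664), np.float32(26.89352)) orange (array([506.82404, 206.50684], dtype=float32), np.float32(0.07239362), np.float32(60.242874), np.float32(9.508917))
bed (array([524.3917  ,  10.601761], dtype=float32), np.float32(0.15008168), np.float32(171.41798), np.float32(126.22081))
target [488.56802596 236.728958  ]
False
3.9083 [489.40121669 235.85913008  34.14451967] 0.48763735286065374 20.471191965043545 [-0.73660966 -3.99218717  6.4385129 ]
0.48848982236050037 20.464687831699848 [-0.60556433 -5.25767896  6.51828097] [-0.93873344  0.06034211  0.09285847]
```

View pics/w2.png

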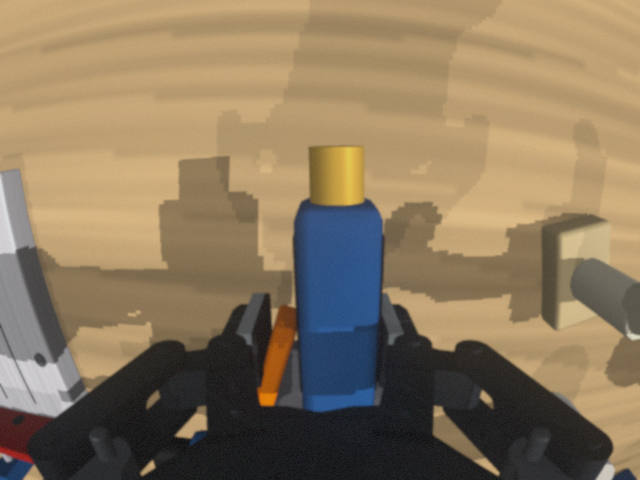

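The trigger bar at (280,355) is tilted fully against the grip, with both pads in contact at a 41.5 mm opening. I'll firm it up briefly, release, lift, and look at the result and the blank.

Run:
```python
from h import *
bot.grip(0.0,30); bot.dwell(0.3); s=bot.get_state(); print(s["opening"],s["gripper_force"])
bot.grip(1.0); p=s["tcp_pos"]; bot.movel([p[0],p[1],190])
bot.dwell(0.1)
m=imaging.camera_model("wrist"); im=imaging.capture("wrist")
print("orange",rect(m,big(hsv(im,(5,170,120),(15,255,255)),(260,200,300,295))[0],65,True))
bot.move_ptp([408.9,-302.9,180],[np.pi,0,-0.687]); bot.dwell(0.2)
m=imaging.camera_model("wrist"); im=imaging.capture("wrist"); cv2.imwrite("pics/w3.png",im); np.save("w3.npy",m,allow_pickle=True)
s=bot.get_state(); print(s["t"],s["qpos"],s["tcp_pos"]); print(proj(m,[408.9,-302.9,24]))
```

```text
0.48260931611453883 28.275009244680405
orange (array([506.68042, 206.35612], dtype=float32), np.float32(0.07674053), np.float32(59.917217), np.float32(9.242871))
9.5 [-7.82034575e-01  2.93122781e-01 -3.78940226e-01  8.98741582e-01
  3.01102790e-05  3.04581865e+00] [ 409.1090419  -302.61544949  179.99893345]
[319.35405563 225.57008927]
```

View pics/w3.png

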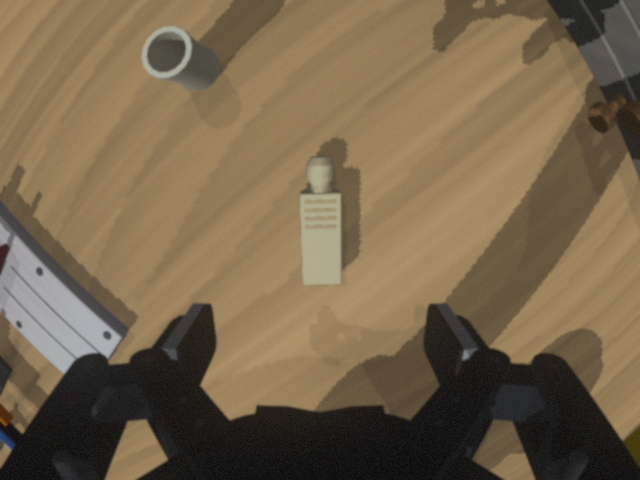

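The blank is at (321,239), vertical in the view, with its sawn end at the bottom (row ~285) and its pommel at the top (320,172). The trigger is back at rest. I'll refine the blank's pose and grasp it.

Run:
```python
from h import *
m=np.load("w3.npy",allow_pickle=True).item(); im=cv2.imread("pics/w3.png")
print([im[y,x].tolist() for x,y in((320,260),(310,215),(350,300),(300,260),(320,283),(320,287))])
H=cv2.cvtColor(im,cv2.COLOR_BGR2HSV); print(H[260,320],H[300,350],H[260,290])
mk=hsv(im,(20,20,110),(40,95,255)); mk=cv2.morphologyEx(mk,cv2.MORPH_CLOSE,np.ones((9,9)))
c=big(mk,(285,140,360,300))[0]; print(cv2.boundingRect(c)); print("all",rect(m,c,24,True))
c=big(mk,(285,200,360,300))[0]; print(cv2.boundingRect(c)); print("shank",rect(m,c,24,True))
for v in(215,235,255,275):
    x=np.nonzero(mk[v,285:360])[0]+285; print(v,x.min(),x.max(),onz(m,(x.mean(),v),24,True))
print("camera pos",m["position"])
```

```text
[[141, 173, 178], [144, 174, 178], [102, 144, 172], [101, 138, 161], [132, 163, 172], [101, 139, 162]]
[ 26  53 178] [ 18 104 172] [ 18 100 165]
(299, 157, 58, 129)
all (array([ 405.81717, -309.49765], dtype=float32), np.float32(-0.6739476), np.float32(109.50009), np.float32(47.249584))
(299, 200, 58, 86)
shank (array([ 392.20978, -298.6294 ], dtype=float32), np.float32(-0.67394733), np.float32(74.670166), np.float32(47.249584))
215 300 341 [ 415.20241011 -309.27640497]
235 300 341 [ 402.06395232 -298.53132032]
255 301 341 [ 388.27461225 -287.80122323]
275 302 341 [ 373.9927435  -276.69035936]
camera pos [ 464.05945091 -348.27388989  322.44351591]
```

Run:
```python
from h import *
yb=-0.670
bot.movel([398.3,-295.9,80],[np.pi,0,yb]); print(bot.movel([398.3,-295.9,4],threshold=15,max_speed=80))
bot.grip(0.0,60); s=bot.get_state(); print(s["t"],s["tcp_pos"],s["opening"],s["gripper_force"],s["contact_force"],s["orientation"])
bot.movel([398.3,-295.9,150])
bot.move_ptp([640,12,260],[np.pi,0,0.1-np.pi]); bot.dwell(0.2)
m=imaging.camera_model("wrist"); im=imaging.capture("wrist"); cv2.imwrite("pics/w4.png",im); np.save("w4.npy",m,allow_pickle=True)
s=bot.get_state(); print(s["t"],s["qpos"],s["tcp_pos"],s["opening"],s["gripper_force"],s["contact_force"])
```

```text
False
11.9583 [ 398.65801067 -296.09491953    4.519912  ] 0.38440598074730026 60.99038600921631 [-0.11182987  0.90321742  5.20248186] [-3.14148523e+00 -8.86056986e-04 -6.69892075e-01]
16.05 [-9.68283653e-02  4.83323839e-01  1.19859795e-01  1.20737081e+00
 -3.73067220e-05 -1.96421468e-01] [639.95365298  11.77494742 260.00479379] 0.3802992999905179 60.056984424591064 [-0.26072945 -0.33971771 -1.44470278]
```

View pics/w4.png

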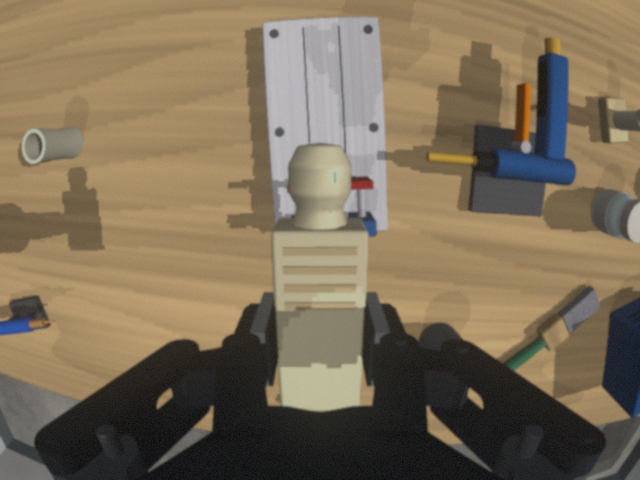

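The blank is held straight in the jaws. The bed's two lane lines run from (304,27) and (339,25) down to (311,145) and (344,145), and the red stop's end shows at (362,184). I'll fit those lines.

Run:
```python
from h import *
m=np.load("w4.npy",allow_pickle=True).item(); im=cv2.imread("pics/w4.png"); g=cv2.cvtColor(im,cv2.COLOR_BGR2GRAY).astype(float)
d=[]
for c0,c1 in(((304,27),(311,145)),((339,25),(344,145))):
    P=[]
    for v in range(35,138,3):
        x=np.interp(v,[c0[1],c1[1]],[c0[0],c1[0]]); xs=np.arange(int(x)-6,int(x)+8); w=np.clip(np.median(g[v,xs])-12-g[v,xs],0,None)
        if w.sum()>5: P.append(onz(m,((w*xs).sum()/w.sum(),v),20,True))
    P=np.array(P,np.float32); vx,vy,x0,y0=cv2.fitLine(P,cv2.DIST_HUBER,0,.01,.01).ravel(); s=np.sign(vx)
    print(len(P),"yaw",np.arctan2(vy*s,vx*s),"y at x=554:",y0+(554-x0)*vy/vx, "at 610:",y0+(610-x0)*vy/vx)
# near bed edge, red plate end
for uv in((270,22),(300,21),(330,19),(360,18)): print("near edge?",onz(m,uv,20,True))
r=hsv(im,(0,150,60),(7,255,255)); print(cv2.boundingRect(big(r,(345,165,385,200))[0]))
rr=big(r,(345,165,385,200))[0].reshape(-1,2); W=np.array([onz(m,p,63,True) for p in rr]); print("red world z63",W.min(0),W.max(0))
k=hsv(im,(100,5,90),(179,60,255)); ys=[np.nonzero(k[:60,x])[0].min() for x in(285,325,360)]; print("top rows",ys,[onz(m,(x,y),20,True) for x,y in zip((285,325,360),ys)])
for v in(60,100,140):
    x=np.nonzero(k[v,200:420])[0]+200; print(v,x.min(),x.max(),onz(m,(x.min(),v),20,True),onz(m,(x.max(),v),20,True))
```

```text
35 yaw 0.15183815 y at x=554: -8.805107 at 610: -0.23621845
35 yaw 0.15279715 y at x=554: 27.690487 at 610: 36.314346
near edge? [448.42885681 -58.62716239]
near edge? [445.40615236 -27.94011319]
near edge? [440.24034646   2.29863328]
near edge? [435.14751927  32.71735848]
(352, 181, 20, 7)
red world z63 [602.18377939  38.00214536] [609.48048132  55.8567144 ]
top rows [np.int64(23), np.int64(21), np.int64(18)] [array([448.74312088, -43.0288064 ]), array([443.06807521,  -2.55006754]), array([435.14751927,  32.71735848])]
60 265 379 [490.72266067 -59.13382991] [478.91969828  56.30714685]
100 267 382 [532.94652876 -52.77965605] [520.91731325  63.54106272]
140 269 383 [574.19565657 -46.9361503 ] [562.2282595  69.1320211]
```

```bash
cat > f.py <<'E'
from h import *
Y=0.152; O=np.array([559.,10.4]); A=np.array([np.cos(Y),np.sin(Y)]); N=np.array([-A[1],A[0]])
def P(x,z,y=0): return [*(O+A*x+N*y),z]
R=[np.pi,0,Y-np.pi]
def st(tag=""):
    s=bot.get_state(); f=s["contact_force"]; p=s["tcp_pos"]; fx=-(f[:2]@A)
    print(tag,"t%.2f"%s["t"],"own x %.2f y %.2f z %.2f"%((p[:2]-O)@A,(p[:2]-O)@N,p[2]),"push %.2f lat %.2f up %.2f"%(fx,f[:2]@N,f[2]),"tq",s["wrist_torque"].round(2),"grip %.1f"%s["gripper_force"]); return s,fx
E
python3 - <<'E'
from f import *
bot.movel(P(-7,100),R); st("hover")
bot.movel(P(-7,32),max_speed=80); bot.dwell(.2); st("above")
print(bot.movel(P(-7,22.5),threshold=5,max_speed=12)); bot.dwell(.2); st("down")
cv2.imwrite("pics/w5.png",imaging.capture("wrist")); cv2.imwrite("pics/s5.png",cv2.resize(imaging.capture("scene")[230:350,240:400],None,fx=5,fy=5))
E
```

```text
hover t17.42 own x -5.94 y -0.27 z 100.81 push -0.24 lat -0.05 up -0.81 tq [-0.   -0.04 -0.06] grip 60.1
above t18.62 own x -6.55 y -0.12 z 32.56 push -0.96 lat -0.39 up -2.63 tq [-0.01 -0.02 -0.  ] grip 60.1
True
down t19.43 own x -7.10 y 0.03 z 24.51 push 0.48 lat 1.66 up 5.83 tq [-0.04  0.04  0.01] grip 60.8
```

View pics/w5.png

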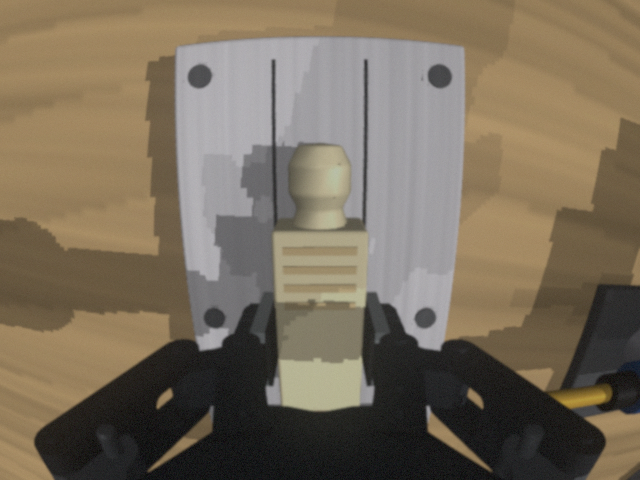

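View pics/s5.png

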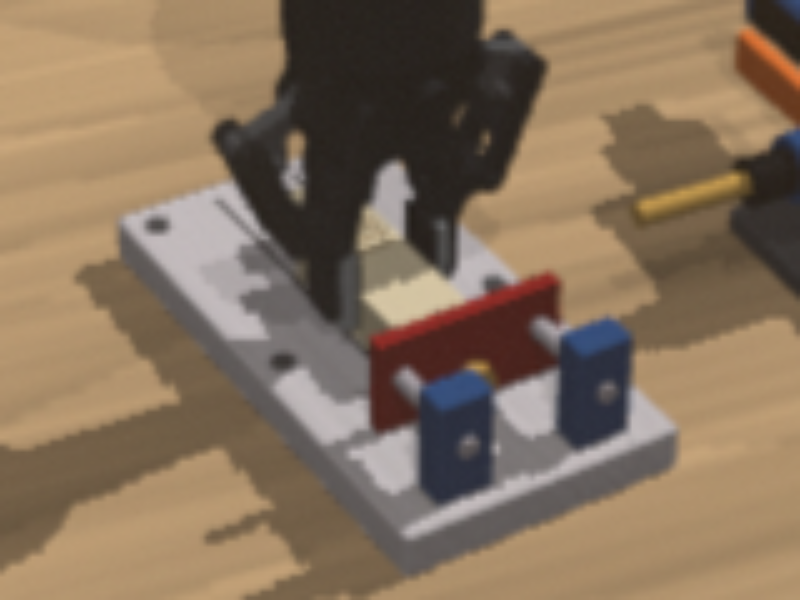

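The blank (cols 274–366) sits flat and exactly between the lane lines (273, 366), short of the stop. Next is a gentle contact and a slow press.

Run:
```python
from f import *
bot.movel(P(-5,24.3),R,max_speed=10); bot.dwell(.2); s,f0=st("slide")
hit=bot.movel(P(20,24.3),R,max_speed=8,threshold=3); print(hit); s,f=st("contact")
x0=(s["tcp_pos"][:2]-O)@A; bot.dwell(.2); st("settled")
bot.movel(P(x0+5,24.3),R,max_speed=8); bot.dwell(.3); st("+5")
```

```text
slide t20.19 own x -7.11 y 0.03 z 24.49 push 7.04 lat -1.18 up 9.61 tq [-0.21  1.13  0.06] grip 61.5
True
contact t20.75 own x -7.16 y 0.04 z 24.52 push 0.66 lat -0.49 up 4.37 tq [ 0.01 -0.01  0.06] grip 60.8
settled t20.95 own x -7.14 y 0.04 z 24.54 push 1.16 lat -0.51 up 5.82 tq [-0.04 -0.07  0.01] grip 60.9
+5 t22.09 own x -7.13 y 0.04 z 24.47 push 14.28 lat -0.73 up 18.96 tq [-0.51  2.48  0.03] grip 62.7
```

Stiction: pressing down loads the bed, because the arm is compliant. I'll unload the vertical force and advance in small force-regulated steps.

```bash
cat >> f.py <<'E'
def advance(xc,zc,dx,n,fmax,xmax,up=0.0,pr=2):
    for i in range(n):
        xc+=dx; bot.movel(P(xc,zc),R,max_speed=10); bot.dwell(.03)
        s=bot.get_state(); f=s["contact_force"]; p=s["tcp_pos"]; fx=-(f[:2]@A); x=(p[:2]-O)@A
        zc+=np.clip(.12*(f[2]-up),-.3,.4)
        if i%pr==0: print("xc %.1f zc %.2f x %.2f z %.2f push %.1f up %.1f t %.2f"%(xc,zc,x,p[2],fx,f[2],s["t"]))
        if fx>fmax or x>xmax: break
    return xc,zc
E
python3 - <<'E'
from f import *
bot.movel(P(-7,25.0),R,max_speed=20); bot.dwell(.2); st("unload")
bot.movel(P(-7,25.8),R,max_speed=10); bot.dwell(.2); st("unload2")
print(advance(-7,25.8,.7,16,7,12,-1.0))
st("end")
E
```

```text
unload t22.68 own x -6.74 y 0.04 z 24.75 push 0.50 lat 0.18 up -1.47 tq [ 0.01 -0.06 -0.03] grip 60.2
unload2 t23.13 own x -6.96 y 0.00 z 25.81 push -0.40 lat -0.31 up -0.71 tq [ 0.05 -0.   -0.01] grip 60.2
xc -6.3 zc 25.78 x -6.26 z 25.81 push 0.9 up -1.2 t 23.42
xc -4.9 zc 25.71 x -4.90 z 25.69 push 0.0 up -1.1 t 23.98
xc -3.5 zc 25.54 x -3.48 z 25.58 push -0.1 up -1.3 t 24.55
xc -2.1 zc 25.46 x -2.05 z 25.54 push 0.2 up -1.7 t 25.12
xc -0.7 zc 25.24 x -0.68 z 25.23 push -0.1 up -1.0 t 25.68
xc 0.7 zc 25.12 x 0.72 z 25.16 push 0.5 up -1.3 t 26.25
xc 2.1 zc 24.87 x 2.15 z 25.04 push 0.1 up -2.3 t 26.82
xc 3.5 zc 24.78 x 3.54 z 24.78 push 0.1 up -1.0 t 27.38
(4.200000000000001, np.float64(24.676932609126673))
end t27.67 own x 4.25 y -0.01 z 24.78 push -0.24 lat -0.09 up -1.89 tq [-0.02  0.03  0.03] grip 60.2
```

Run:
```python
from f import *
print(advance(4.2,24.55,1.0,26,9.2,24,0.8,1))
bot.dwell(.3); st("end")
```

```text
xc 5.2 zc 24.36 x 5.31 z 24.53 push -0.1 up -0.8 t 27.95
xc 6.2 zc 24.76 x 5.47 z 24.52 push 3.8 up 5.2 t 28.23
xc 7.2 zc 24.53 x 7.88 z 24.67 push 0.3 up -1.1 t 28.52
xc 8.2 zc 24.59 x 8.02 z 24.51 push 1.5 up 1.3 t 28.81
xc 9.2 zc 24.65 x 9.26 z 24.54 push 1.7 up 1.3 t 29.09
xc 10.2 zc 24.92 x 9.27 z 24.50 push 5.7 up 3.0 t 29.38
xc 11.2 zc 24.79 x 10.38 z 24.53 push 4.5 up -0.2 t 29.66
xc 12.2 zc 24.91 x 11.48 z 24.53 push 6.0 up 1.8 t 29.94
xc 13.2 zc 24.93 x 12.39 z 24.51 push 5.8 up 0.9 t 30.23
xc 14.2 zc 24.94 x 13.19 z 24.54 push 5.8 up 0.9 t 30.51
xc 15.2 zc 25.02 x 13.95 z 24.50 push 7.0 up 1.5 t 30.79
xc 16.2 zc 25.19 x 14.81 z 24.54 push 7.5 up 2.2 t 31.07
xc 17.2 zc 25.25 x 15.50 z 24.56 push 6.3 up 1.3 t 31.36
xc 18.2 zc 25.33 x 16.31 z 24.55 push 7.2 up 1.5 t 31.64
xc 19.2 zc 25.38 x 17.08 z 24.57 push 7.6 up 1.2 t 31.93
xc 20.2 zc 25.42 x 17.90 z 24.58 push 8.5 up 1.2 t 32.21
xc 21.2 zc 25.53 x 18.71 z 24.57 push 8.0 up 1.7 t 32.49
xc 22.2 zc 25.61 x 19.45 z 24.60 push 8.6 up 1.4 t 32.77
xc 23.2 zc 25.60 x 20.26 z 24.61 push 9.2 up 0.7 t 33.06
(23.2, np.float64(25.59918511218135))
end t33.36 own x 20.22 y 0.10 z 24.62 push 9.62 lat -1.60 up 1.66 tq [-0.46  1.75 -0.09] grip 60.4
```

Run:
```python
from f import *
print(advance(23.2,25.55,.6,2,11,22,0.8,1))
bot.dwell(.5); s,_=st("end"); print(s["orientation"],R)
im=imaging.capture("scene"); cv2.imwrite("pics/s6.png",cv2.resize(im[230:350,240:400],None,fx=5,fy=5))
m=imaging.camera_model("wrist"); cv2.imwrite("pics/w6.png",imaging.capture("wrist"))
```

```text
xc 23.8 zc 25.56 x 20.74 z 24.58 push 9.7 up 0.9 t 33.64
xc 24.4 zc 25.80 x 21.23 z 24.60 push 9.8 up 2.8 t 33.92
(24.400000000000002, np.float64(25.795759550268933))
end t34.42 own x 21.21 y 0.13 z 24.58 push 10.05 lat -0.04 up 2.54 tq [-0.45  1.83 -0.08] grip 60.6
[-3.14152235 -0.00594624 -2.98999682] [3.141592653589793, 0, -2.989592653589793]
```

View pics/s6.png

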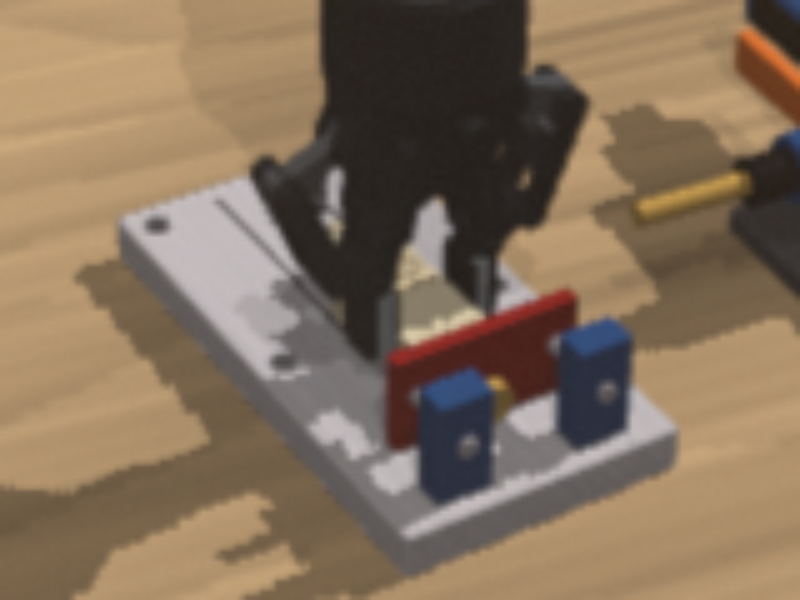

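View pics/w6.png

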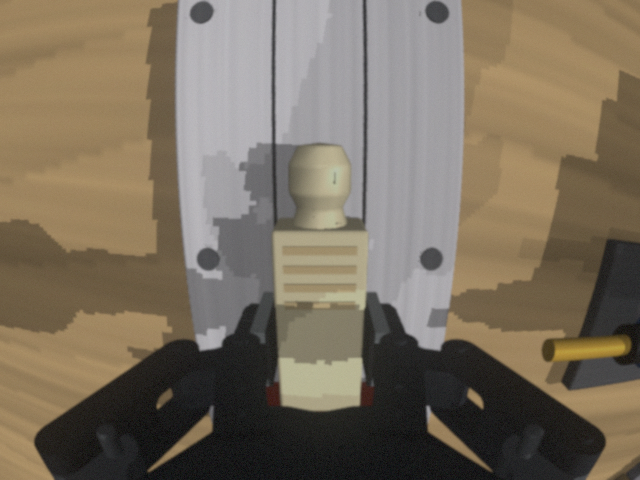

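The stop plate is pushed back by about 12 mm. The blank lies flat and centred between the lane lines (274–366), square against the red plate at row ~395, with a 10.05 N push holding steady. Handing in.

Run:
```python
from f import *
bot.dwell(.3); st("final"); print(bot.sign_off())
```

```text
final t34.83 own x 21.25 y 0.10 z 24.59 push 9.04 lat -1.20 up 2.53 tq [-0.49  1.9  -0.11] grip 60.6
the job is handed in; nothing more can be done
None
```

Job handed in at 34.8 s: I fully squeezed the air gun's trigger and let it spring back, then laid the blank flat in its lane, square against the red stop, and it is still held there pushing with about 9–10 N (stop about 12 mm back); the bone tube, horse and jar were never approached.

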